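# Push the row of spacers home on the mounting rail

### The arm

A 7-joint arm with a two-finger parallel gripper is mounted at the origin on the work surface. World frame = base frame: x ahead of the robot, y to its left, z up, the work surface at z = 0. Lengths are in m, angles in rad, forces in N, time in s.
With the tool pointing down it reaches from about 0.4 to 0.85 m from the base axis. Payload 10.4 kg.
Tool frame: the origin (TCP) lies at the very end of the fingers, on their centre line; the grasp point (between the pads) lies 19 mm behind it; x points along the fingers, y is the direction in which the jaws open and shut, and the axes are right-handed (so a half turn about x gives the same grasp; the last joint's range is limited). The gripper opens to 85 mm and grips with 20 to 120 N. Pads are 22 mm wide; open, the fingers measure 114 mm over their backs; the gripper's body (76 mm by 85 mm) begins 54 mm behind the grasp point. The pads swing forward as they close: fully open they stand 13 mm farther back than shut.
Start: joints at [-1.186, 0.332, -0.065, 1.46, 0.022, 1.35, -0.088], TCP at [0.248, 0.574, 0.231] pointing down, gripper open.
Joint ranges: [-2.6, 2.6], [-0.5, 2.12], [-1.47, 1.34], [0.16, 2.42], [-1.27, 4.41], [0.06, 2.06], [-2.6, 2.6]. Speed limits (rad/s): [2.22, 2.22, 2.79, 2.79, 3.14, 3.14, 3.14].

### API

Orientations are given as a unit quaternion [x, y, z, w].
In Python, from workcell import monitor, camera, ticket, regions_of gives the robot as it stands.
- The arm moves only by the tool step_arm, never from a script. Its argument "increments" is a list of rows, each a list of 5 numbers: the finger opening in m, from 0 to 0.0854, then the shift along the world's x, y, z in m, then the turn about the world's z in rad. A call has 1 to 12 rows; each row shifts and turns the commanded pose from where the row before left it; what a row does not reach is not made up. A row lasts 1/12 s, in which the tool goes at most 41.7 mm and 7.16 degrees, less where a joint would pass 70% of its speed; a pose out of reach is approached as far as the arm can. A call with a gripper value outside its range is refused whole. The fingers move at their own pace and stop on an object; "force" is the grip in N (left out, the last holds). Time passes only in rows, so rows that do not move let the fingers close. It gives the time, the measured TCP pose, the force and the opening at its end, in the units of the state.
- monitor.get_obs(): the state, without advancing time (a new reading comes with each control period).
- camera(name): name is "scene" or "top" or "wrist"; returns a dict with "color" (384x512x3 uint8, red, green, blue), "range_z" (384x512 float32, m along the optical axis (not along the pixel's ray), 0 where there is no reading), "fx", "fy", "cx", "cy" (pixels), "cam_to_world" (4x4, takes a point from camera to world coordinates). Camera axes: x right, y up, looking along -z (the intrinsics and any distortion apply to the point x, -y, -z); pixel columns grow to the right and rows downward; lengths in m; the calibration is good to about 2 mm. A picture is of the moment at which its call begins.
- ticket.hand_in(): hands the job in, once; it reports no verdict.
Trained networks look in a picture, given as the dict that the camera call returned (one of the last four; its "shot" number tells which), for a name from the list of things; names that differ only in an ending like _2 or _b are one class to them, and where a whole thing is asked for, a point or a joint stands for the part that bears it (a point fixed in the world has none). Each returns a list of dicts, best first, with "p" (0 to 1); they miss things now and then, are a little off and sometimes report something else, mostly with a low value. They report only what shows in the picture. A call takes as long as a camera call. They do not tell look-alikes from the thing itself.
- regions_of(picture, query): "region" (384x512 bool, what is visible of it) and "centre" ([row, column] in pixels, amid what is visible of it).
The state is a dict: "clock": time; "joint_pos": joint angles; "joint_velocities": joint speeds; "tau": joint torques, N m; "position": TCP position; "ee_rot": TCP orientation; "ft_force": force on the tool from outside, world axes, zero at the start; "torque": the same for the moment, N m; "grip_width": opening from 0.0 (shut) to 1.0 (fully open).
Only numpy, scipy, OpenCV 4.12 (cv2) and the standard library are available. Lean on these libraries where they do the work, as an engineer would, in place of code of your own. Each camera call takes 0.05 s, during which the arm holds its last target. There are 200 camera calls.

### The job

Push the row of four aluminium spacers along its rail as one train until it is fully home against the end stop, with no gaps, and then take the hand away. Push gently with the fingertips on the outer end of the row only, the spacer farthest from the stop; do not pinch, lift or tip the spacers, and leave the other things on the bench alone.

Things in the scene. Friction and masses are not known exactly. Their poses are not given: they have to be found in the camera images.
- rail: Fixed dark steel U-channel, 390 mm long, 50 mm wide (38 mm inside, 1 mm play each side of a spacer); floor 6 mm, wall tops 18 mm above the bench. Origin: centre of its underside, on the bench; y runs along the rail, z up. The end stop blocks one end, +y or -y, differing between starts; the other end is open, with only two lugs 12 mm high outside the walls.
- end_stop: Fixed steel block across one end of the rail, 20 mm thick along the rail, 62 mm wide, 52 mm high over its screw heads, with a low lug each side. Origin: centre of its underside, on the bench, on the rail's centre line 180 mm from the rail's origin, towards rail +y or -y. Its face towards the spacers is 10 mm from its origin along the rail.
- spacer_1: One of four identical aluminium spacer blocks, 36 x 36 x 40 mm tall, about 0.14 kg, dark hole mark on top. Origin: centre of its underside, on the rail floor 6 mm above the bench. First of the row at the rail's +y end. The row starts touching (within 0.5 mm) near the middle of the rail; friction alone, a few newtons, resists it.
- spacer_2: One of four identical aluminium spacer blocks, 36 x 36 x 40 mm tall, about 0.14 kg, dark hole mark on top. Origin: centre of its underside, on the rail floor 6 mm above the bench. Second of the row counted from the rail's +y end.
- spacer_3: One of four identical aluminium spacer blocks, 36 x 36 x 40 mm tall, about 0.14 kg, dark hole mark on top. Origin: centre of its underside, on the rail floor 6 mm above the bench. Third of the row counted from the rail's +y end.
- spacer_4: One of four identical aluminium spacer blocks, 36 x 36 x 40 mm tall, about 0.14 kg, dark hole mark on top. Origin: centre of its underside, on the rail floor 6 mm above the bench. Fourth of the row, at the rail's -y end.
- coupling_hub: Loose aluminium coupling hub standing on the bench beyond the rail, 48 mm diameter, 45 mm tall, stepped to 30 mm diameter at the top. Origin: centre of its underside. A bystander.
- bearing: Loose steel bearing ring lying flat on the bench beyond the rail, 52 mm outside, 25 mm bore, 15 mm high. Origin: centre of its underside. A bystander.
- wrench: Loose wrench, 170 mm long, lying on the bench between the robot and the rail, roughly parallel to the rail, along its own x axis, under 15 mm high. A bystander.
Not all that is in view belongs to the job. What is shaped like the spacer_1 but blue or orange is not meant.

How it is judged:
By the outcome, as a careful person would: the job done as asked, in the order asked, and still so for the second after the job is handed in, with the robot touching nothing.
It also fails if it takes over 40 s, if anything falls off the work surface, if the arm or the gripper's body presses on something with over 40 N, if the wrist force passes 120 N, or if a joint passes its speed limit or range.

## Working session

There is one attempt and no reset: what is moved stays moved. The work goes in short steps, Python scripts to look and compute and a tool call to move; the robot and the scene stay as the last step left them, time stands still between calls to the robot, and variables do not carry over. Pictures are saved under pics/ and viewed, about 8 in all and at most 12, crops included, and the job is handed in when it is done.

Besides the shell and the picture viewer there is one more tool, called as name(argument=value, ...), one argument or row to a line, values as JSON. step_arm: Moves the arm, as the interface text tells. Its arguments: {"type":"object","properties":{"increments":{"type":"array"},"force":{"type":"number"}},"required":["increments"]}

```bash
mkdir -p pics
cat > h.py <<'E'
import numpy as np, cv2
from workcell import monitor, camera, ticket, regions_of
def world(p, mask=None):
    r,c=np.nonzero((p["range_z"]>0)&(mask if mask is not None else True))
    z=p["range_z"][r,c]
    X=np.stack([(c-p["cx"])/p["fx"]*z,-(r-p["cy"])/p["fy"]*z,-z,np.ones_like(z)])
    return (np.array(p["cam_to_world"])@X)[:3].T
def save(p,n): cv2.imwrite("pics/"+n,p["color"][...,::-1])
E
python3 - <<'E'
from h import *
for n in ("top","scene"):
    p=camera(n); save(p,n+"0.png"); print(n,[k for k in p])
    for q in ("spacer_1","end_stop","rail","coupling_hub","bearing","wrench"):
        for d in regions_of(p,q):
            w=world(p,d["region"])
            if len(w)<5: continue
            hi=w[:,2].max(); t=w[w[:,2]>np.percentile(w[:,2],90)-.004]
            print(q,round(d["p"],2),np.round(d["centre"]),"med",np.median(w,0).round(3),"topmean",t.mean(0).round(3),"lo",np.percentile(w,2,0).round(3),"hi",np.percentile(w,98,0).round(3))
o=monitor.get_obs(); print(o)
E
```

```text
top ['color', 'range_z', 'fx', 'fy', 'cx', 'cy', 'cam_to_world', 'shot']
spacer_1 0.97 [192. 245.] med [0.577 0.022 0.047] topmean [0.579 0.021 0.047] lo [0.56  0.004 0.009] hi [0.599 0.042 0.05 ]
spacer_1 0.96 [208. 310.] med [ 0.559 -0.086  0.047] topmean [ 0.561 -0.085  0.047] lo [ 0.542 -0.104  0.02 ] hi [ 0.578 -0.068  0.05 ]
spacer_1 0.91 [298. 191.] med [0.408 0.1   0.04 ] topmean [0.408 0.102 0.041] lo [0.389 0.082 0.016] hi [0.427 0.12  0.043]
spacer_1 0.88 [204. 288.] med [ 0.564 -0.05   0.047] topmean [ 0.567 -0.05   0.047] lo [ 0.547 -0.068  0.016] hi [ 0.586 -0.032  0.05 ]
spacer_1 0.86 [201. 266.] med [ 0.57  -0.015  0.047] topmean [ 0.573 -0.015  0.047] lo [ 0.554 -0.033  0.016] hi [0.591 0.004 0.05 ]
spacer_1 0.74 [ 94. 300.] med [ 0.764 -0.07   0.04 ] topmean [ 0.77  -0.071  0.042] lo [ 0.75  -0.092  0.002] hi [ 0.787 -0.051  0.044]
end_stop 0.72 [222. 383.] med [ 0.535 -0.21   0.045] topmean [ 0.538 -0.213  0.049] lo [ 0.492 -0.229  0.002] hi [ 0.584 -0.198  0.054]
rail 0.81 [211. 255.] med [0.567 0.006 0.008] topmean [ 0.563 -0.027  0.019] lo [ 0.524 -0.199  0.004]
[... 2203 characters left out ...]
0.7, 'joint_pos': array([-1.18563842,  0.33220026, -0.06472548,  1.46007802,  0.02158659,
        1.34986729, -0.08847281]), 'joint_velocities': array([ 1.76109476e-03, -1.19128966e-03,  6.50897895e-05,  3.92433157e-05,
       -1.47524190e-05,  1.07465073e-03, -3.78606318e-04]), 'tau': array([-2.54025499e-04, -6.25095892e+01,  4.91585559e-02, -3.91773713e+01,
        1.63915765e-02,  2.08165220e-03, -1.23397324e-06]), 'position': array([0.24782502, 0.573811  , 0.23134793]), 'ee_rot': array([ 0.14320129,  0.69247097, -0.14309836,  0.69245953]), 'ft_force': array([-0.0099004 , -0.00572475,  0.66110507]), 'torque': array([ 0.03008356, -0.01347468, -0.02113653]), 'grip_width': 1.000977268771037}
```

View pics/top0.png

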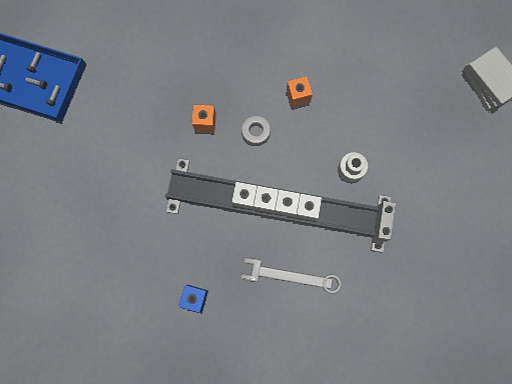

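View pics/scene0.png

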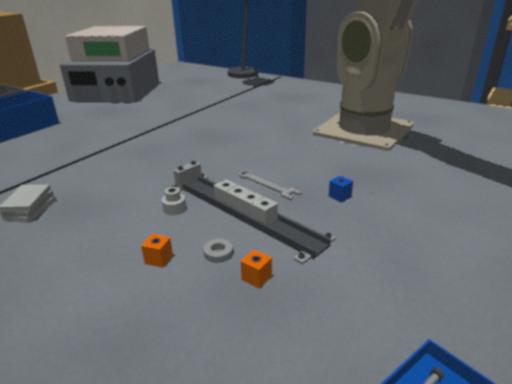

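Pictures: four white spacers lie in the rail (top view, columns 234–321, row ~200). The stop is at the right end (383, 222), on the world −y side, so the outer spacer is the left one at (245, 192). The blue and orange blocks are decoys. Next I refine the rail direction and the travel.

```bash
cat >> h.py <<'E'
def measure(n):
    p=camera(n); w=world(p)
    roi=(abs(w[:,0]-.565)<.06)&(abs(w[:,1]+.04)<.22)
    for it in range(2):
        if it==0: a=np.array([.570,-.031]); u=np.array([.167,.986])
        v=np.array([u[1],-u[0]]); q=w[:,:2]-a; s=q@u; t=q@v
        m=roi&(abs(t)<.028)&(s>-.165)&(s<.12)&(w[:,2]>.040)&(w[:,2]<.056)
        r=cv2.minAreaRect(w[m,:2].astype(np.float32)); b=cv2.boxPoints(r)
        c=np.array(r[0])
        if it==0:
            e=b[1]-b[0] if np.linalg.norm(b[1]-b[0])>np.linalg.norm(b[2]-b[1]) else b[2]-b[1]
            u=e/np.linalg.norm(e); u=u*np.sign(u[1]); a=c
    m2=roi&(abs(t)<.028)&(s<-.10)&(s>-.22)&(w[:,2]>.03)
    print(n,"row centre",c.round(4),"size",np.round(r[1],4),"u",u.round(4),"deg",np.degrees(np.arctan2(u[0],u[1])).round(2),
      "s range",np.percentile(s[m],[1,99]).round(4),"stop near face s",np.percentile(s[m2],[2,50,98]).round(4), "tz",np.median(w[m,2]).round(4))
    return p
E
python3 -c "
from h import *
measure('top');measure('scene')"
```

```text
top row centre [ 0.5701 -0.0322] size [0.145  0.0366] u [0.1699 0.9855] deg 9.78 s range [-0.0711  0.0709] stop near face s [-0.1937 -0.1818 -0.1739] tz 0.047
scene row centre [ 0.5708 -0.0296] size [0.1463 0.0383] u [0.1727 0.985 ] deg 9.94 s range [-0.0701  0.072 ] stop near face s [-0.1922 -0.1763 -0.1727] tz 0.0449
```

step_arm(
  increments=[
    [0, 0.018, -0.034, 0, 0],
    [0, 0.018, -0.034, 0, -0.1],
    [0, 0.018, -0.034, 0, -0.11],
    [0, 0.02, -0.034, 0, -0.11],
    [0, 0.02, -0.034, 0, -0.11],
    [0, 0.022, -0.034, 0, -0.11],
    [0, 0.022, -0.034, 0, -0.11],
    [0, 0.022, -0.034, 0, -0.11],
    [0, 0.022, -0.034, 0, -0.11],
    [0, 0.022, -0.034, 0, -0.11],
    [0, 0.022, -0.034, 0, -0.11],
    [0, 0.022, -0.034, 0, -0.11],
  ],
  force=40,
)

```text
clock: 1.8
position: [0.4966, 0.1639, 0.2317]
ee_rot: [0.511, 0.489, -0.51, 0.489]
ft_force: [0.3, -0.1, 0.3]
grip_width: 0.004
```

step_arm(
  increments=[
    [0, 0.023, -0.022, 0, -0.06],
    [0, 0.023, -0.022, 0, -0.07],
    [0, 0.023, -0.022, 0, 0],
    [0, 0.023, -0.022, -0.01, 0],
    [0, 0, 0, -0.04, 0],
    [0, 0, 0, -0.04, 0],
    [0, 0, 0, -0.04, 0],
    [0, 0, 0, -0.03, 0],
    [0, 0, 0, -0.01, 0],
    [0, 0, 0, 0, 0],
  ],
)

```text
clock: 2.63
position: [0.5862, 0.0775, 0.0591]
ee_rot: [-0.538, -0.457, 0.541, -0.456]
ft_force: [-0.6, -0.3, -0.8]
grip_width: -0.002
```

Run:
```python
from h import *
from scipy.spatial.transform import Rotation as R
o=monitor.get_obs(); print(o["clock"],o["position"],o["ft_force"]); print(R.from_quat(o["ee_rot"]).as_matrix().round(3))
a,b=camera("scene"),camera("top")
im=np.hstack([cv2.resize(a["color"][130:280,170:370],(400,300)),cv2.resize(b["color"][130:280,140:340],(400,300))])
cv2.imwrite("pics/c1.png",im[...,::-1])
```

```text
2.6333 [0.58623971 0.07754037 0.05910307] [-0.61502066 -0.29560046 -0.76038569]
[[-0.004  0.986 -0.166]
 [-0.001 -0.166 -0.986]
 [-1.    -0.004  0.002]]
```

View pics/c1.png

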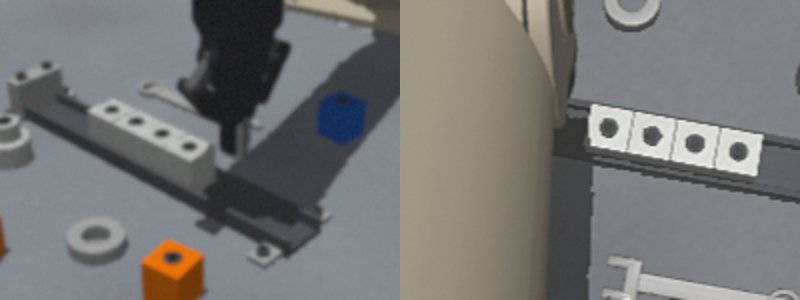

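The closed fingers hang over the rail just beyond the outer spacer; they are about 3 mm off the centre line, which I correct while lowering. Then I approach.

step_arm(
  increments=[
    [0, 0.003, -0.0005, -0.012, 0],
    [0, 0, 0, -0.013, 0],
    [0, 0, 0, -0.01, 0],
    [0, 0, 0, -0.003, 0],
    [0, 0, 0, 0, 0],
    [0, -0.00085, -0.0049, 0, 0],
    [0, -0.00085, -0.0049, 0, 0],
    [0, -0.00085, -0.0049, 0, 0],
    [0, 0, 0, 0, 0],
  ],
)

```text
clock: 3.48
position: [0.5884, 0.0607, 0.0238]
ee_rot: [0.54, 0.456, -0.54, 0.456]
ft_force: [0.7, -0.5, 0.5]
grip_width: -0.002
```

step_arm(
  increments=[
    [0, -0.0005, -0.003, 0, 0],
    [0, -0.0005, -0.003, 0, 0],
    [0, -0.0005, -0.003, 0, 0],
    [0, -0.0005, -0.003, 0, 0],
    [0, -0.0005, -0.003, 0, 0],
    [0, -0.0005, -0.003, 0, 0],
  ],
)

```text
clock: 3.98
position: [0.5854, 0.0451, 0.0234]
ee_rot: [0.54, 0.457, -0.54, 0.457]
ft_force: [2.0, 3.8, 0.8]
grip_width: 0.002
```

step_arm(
  increments=[
    [0, -0.0005, -0.003, -0.001, 0],
    [0, -0.0005, -0.003, 0, 0],
    [0, -0.0005, -0.003, 0, 0],
    [0, -0.0005, -0.003, 0, 0],
    [0, -0.0005, -0.003, 0, 0],
    [0, -0.0005, -0.003, 0, 0],
    [0, -0.0005, -0.003, 0, 0],
    [0, -0.0005, -0.003, 0, 0],
    [0, -0.0005, -0.003, 0, 0],
    [0, -0.0005, -0.003, 0, 0],
  ],
)

```text
clock: 4.82
position: [0.5802, 0.0143, 0.0223]
ee_rot: [0.54, 0.457, -0.54, 0.457]
ft_force: [0.7, 5.0, 3.7]
grip_width: -0.002
```

Run:
```python
from h import *
o=monitor.get_obs(); print(o["position"],o["ft_force"])
a=measure("scene"); b=measure("top")
im=np.hstack([cv2.resize(a["color"][130:280,170:370],(400,300)),cv2.resize(b["color"][130:280,230:430],(400,300))])
cv2.imwrite("pics/c2.png",im[...,::-1])
```

```text
[0.5802498  0.01425954 0.02234375] [0.68873476 5.02785782 3.69168155]
scene row centre [ 0.5552 -0.0947] size [0.2483 0.0556] u [0.1758 0.9844] deg 10.13 s range [-0.1617  0.0824] stop near face s [-0.1656 -0.15   -0.1465] tz 0.0449
top row centre [ 0.5517 -0.1344] size [0.1814 0.0559] u [0.1691 0.9856] deg 9.73 s range [-0.1317  0.0466] stop near face s [-0.132  -0.1203 -0.1124] tz 0.0472
```

View pics/c2.png

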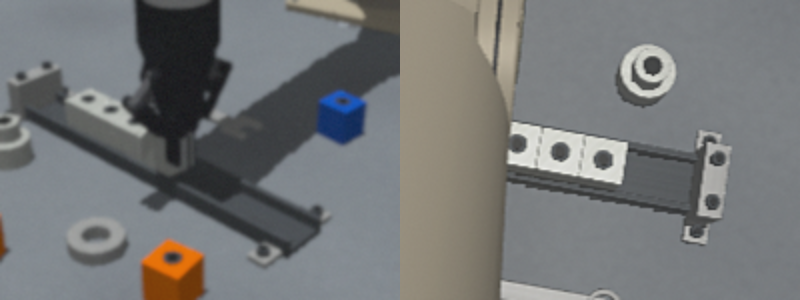

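Pushing works: the train moves together at about 5 N, with about 60 mm to go (top crop: front spacer edge at column 627, stop at about 697).

step_arm(
  increments=[
    [0, -0.0005, -0.003, 0, 0],
    [0, -0.0005, -0.003, 0, 0],
    [0, -0.0005, -0.003, 0, 0],
    [0, -0.0005, -0.003, 0, 0],
    [0, -0.0005, -0.003, 0, 0],
    [0, -0.0005, -0.003, 0, 0],
    [0, -0.0005, -0.003, 0, 0],
    [0, -0.0005, -0.003, 0, 0],
    [0, -0.0005, -0.003, 0, 0],
    [0, -0.0005, -0.003, 0, 0],
  ],
)

```text
clock: 5.75
position: [0.5751, -0.0159, 0.0222]
ee_rot: [-0.54, -0.457, 0.54, -0.457]
ft_force: [-0.0, 2.2, -0.7]
grip_width: 0.003
```

step_arm(
  increments=[
    [0, -0.0005, -0.003, 0, 0],
    [0, -0.0005, -0.003, 0, 0],
    [0, -0.0005, -0.003, 0, 0],
    [0, -0.0005, -0.003, 0, 0],
    [0, -0.0005, -0.003, 0, 0],
    [0, -0.0003, -0.002, 0, 0],
    [0, -0.0003, -0.002, 0, 0],
  ],
)

```text
clock: 6.33
position: [0.5721, -0.0348, 0.0223]
ee_rot: [-0.54, -0.456, 0.54, -0.456]
ft_force: [0.4, 2.7, -0.8]
grip_width: 0.004
```

```bash
cat >> h.py <<'E'
def gaps(n):
    p=camera(n); w=world(p); u=np.array([.171,.985]); q=w[:,:2]-[.5705,-.031]; s=q@u; t=q@[.985,-.171]
    m=(abs(t)<.012)&(s>-.21)&(s<.12)
    prof=[(round(x,3),round(float(np.median(w[m&(abs(s-x)<.0015),2])),3)) for x in np.arange(-.18,-.02,.003) if (m&(abs(s-x)<.0015)).sum()>2]
    print(n,prof); return p
E
python3 -c "
from h import *
o=monitor.get_obs(); print(o['position'],o['ft_force'])
gaps('top');gaps('scene')"
```

```text
[ 0.5720671  -0.03477562  0.0222591 ] [ 0.3504921   2.68392412 -0.83296461]
top [(np.float64(-0.18), 0.048), (np.float64(-0.177), 0.041), (np.float64(-0.174), 0.016), (np.float64(-0.171), 0.007), (np.float64(-0.168), 0.007), (np.float64(-0.159), 0.047), (np.float64(-0.156), 0.046), (np.float64(-0.153), 0.047), (np.float64(-0.15), 0.047), (np.float64(-0.147), 0.048), (np.float64(-0.144), 0.047), (np.float64(-0.141), 0.047), (np.float64(-0.138), 0.047), (np.float64(-0.135), 0.047), (np.float64(-0.132), 0.047), (np.float64(-0.129), 0.047), (np.float64(-0.126), 0.047), (np.float64(-0.123), 0.047), (np.float64(-0.12), 0.047), (np.float64(-0.117), 0.046), (np.float64(-0.114), 0.047), (np.float64(-0.111), 0.048), (np.float64(-0.108), 0.047), (np.float64(-0.105), 0.048), (np.float64(-0.102), 0.048), (np.float64(-0.099), 0.047), (np.float64(-0.051), 0.427), (np.float64(-0.048), 0.429), (np.float64(-0.045), 0.428), (np.float64(-0.042), 0.429), (np.float64(-0.039), 0.428), (np.float64(-0.036), 0.428), (np.float64(-0.033), 0.426), (np.float64(-0.03), 0.427), (np.float64(-0.027), 0.427), (np.floa
[... 568 characters left out ...]
0.045), (np.float64(-0.114), 0.045), (np.float64(-0.111), 0.045), (np.float64(-0.108), 0.045), (np.float64(-0.105), 0.045), (np.float64(-0.102), 0.045), (np.float64(-0.099), 0.045), (np.float64(-0.096), 0.045), (np.float64(-0.093), 0.045), (np.float64(-0.09), 0.046), (np.float64(-0.087), 0.045), (np.float64(-0.084), 0.045), (np.float64(-0.081), 0.045), (np.float64(-0.078), 0.045), (np.float64(-0.075), 0.045), (np.float64(-0.072), 0.045), (np.float64(-0.069), 0.046), (np.float64(-0.066), 0.046), (np.float64(-0.06), 0.046), (np.float64(-0.054), 0.045), (np.float64(-0.048), 0.045), (np.float64(-0.042), 0.045), (np.float64(-0.036), 0.046), (np.float64(-0.03), 0.044), (np.float64(-0.027), 0.045)]
```

About 14 mm left. I slow down.

step_arm(
  increments=[
    [0, -0.0003, -0.0015, 0, 0],
    [0, -0.0003, -0.0015, 0, 0],
    [0, -0.0003, -0.0015, 0, 0],
    [0, -0.0003, -0.0015, 0, 0],
    [0, -0.0002, -0.0015, 0, 0],
    [0, -0.0002, -0.001, 0, 0],
    [0, -0.0002, -0.001, 0, 0],
    [0, -0.0002, -0.001, 0, 0],
  ],
)

```text
clock: 7.1
position: [0.5702, -0.0449, 0.0224]
ee_rot: [0.54, 0.457, -0.54, 0.457]
ft_force: [0.8, 3.4, -0.5]
grip_width: -0.001
```

step_arm(
  increments=[
    [0, -0.0002, -0.001, 0, 0],
    [0, -0.0002, -0.001, 0, 0],
  ],
)

```text
clock: 7.27
position: [0.5698, -0.047, 0.0224]
ee_rot: [0.54, 0.457, -0.54, 0.457]
ft_force: [0.0, 3.0, 0.8]
grip_width: 0.002
```

step_arm(
  increments=[
    [0, -0.0001, -0.0007, 0, 0],
    [0, -0.0001, -0.0007, 0, 0],
  ],
)

```text
clock: 7.43
position: [0.5696, -0.0483, 0.0224]
ee_rot: [0.54, 0.457, -0.54, 0.457]
ft_force: [0.5, 3.7, 0.2]
grip_width: 0.001
```

step_arm(
  increments=[
    [0, -0.0001, -0.0007, 0, 0],
    [0, -0.0001, -0.0007, 0, 0],
  ],
)

```text
clock: 7.6
position: [0.5695, -0.0497, 0.0224]
ee_rot: [0.54, 0.457, -0.54, 0.457]
ft_force: [0.5, 2.4, 0.0]
grip_width: -0.001
```

step_arm(
  increments=[
    [0, -0.0001, -0.0007, 0, 0],
    [0, -0.0001, -0.0007, 0, 0],
  ],
)

```text
clock: 7.77
position: [0.5694, -0.0498, 0.0224]
ee_rot: [0.54, 0.457, -0.539, 0.456]
ft_force: [1.4, 8.4, 0.6]
grip_width: 0.0
```

step_arm(
  increments=[
    [0, -0.0001, -0.0005, 0, 0],
    [0, 0, 0, 0, 0],
  ],
)

```text
clock: 7.93
position: [0.5695, -0.0498, 0.0224]
ee_rot: [0.54, 0.457, -0.539, 0.457]
ft_force: [0.4, 8.4, 0.9]
grip_width: -0.001
```

step_arm(
  increments=[
    [0, -0.0002, -0.001, 0, 0],
    [0, -0.0002, -0.001, 0, 0],
    [0, 0, 0, 0, 0],
  ],
)

```text
clock: 8.18
position: [0.5695, -0.0499, 0.0225]
ee_rot: [0.54, 0.458, -0.538, 0.457]
ft_force: [2.0, 13.9, 0.3]
grip_width: 0.001
```

Run:
```python
from h import *
o=monitor.get_obs(); print(o["position"],o["ft_force"])
a,b=camera("scene"),camera("top")
im=np.hstack([cv2.resize(a["color"][140:240,165:299],(400,300),interpolation=2),cv2.resize(b["color"][170:270,270:404],(400,300),interpolation=2)])
cv2.imwrite("pics/c3.png",im[...,::-1])
```

```text
[ 0.56951058 -0.04985681  0.02246018] [ 2.04263023 13.90862169  0.32790403]
```

View pics/c3.png

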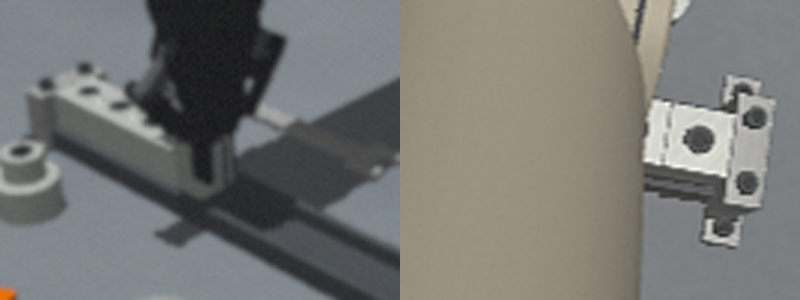

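The train is up against the stop (top crop: spacer meets the stop at column ~728), and the force rises without motion. I back off along the rail and then lift.

step_arm(
  increments=[
    [0, 0.0003, 0.002, 0, 0],
    [0, 0.0003, 0.002, 0, 0],
    [0, 0.0005, 0.003, 0, 0],
    [0, 0.0009, 0.005, 0, 0],
    [0, 0.0017, 0.0098, 0, 0],
    [0, 0.0017, 0.0098, 0, 0],
    [0, 0.0017, 0.0098, 0, 0],
    [0, 0, 0, 0.03, 0],
    [0, 0, 0, 0.04, 0],
    [0, 0, 0, 0.04, 0],
    [0, 0, 0, 0.04, 0],
    [0, 0, 0, 0.03, 0],
  ],
)

```text
clock: 9.28
position: [0.5765, -0.0114, 0.206]
ee_rot: [0.541, 0.456, -0.539, 0.457]
ft_force: [0.3, 0.5, 0.4]
grip_width: -0.001
```

step_arm(
  increments=[
    [0, -0.02, 0.03, 0, 0],
    [0, -0.022, 0.034, 0, 0],
    [0, -0.022, 0.034, 0, 0],
    [0, -0.022, 0.034, 0, 0],
    [0, -0.022, 0.034, 0, 0],
    [0, -0.022, 0.034, 0, 0],
    [0, -0.022, 0.034, 0, 0],
    [0, -0.022, 0.034, 0, 0],
    [0, -0.022, 0.034, 0, 0],
    [0, -0.022, 0.034, 0, 0],
    [0, -0.015, 0.02, 0, 0],
    [0, 0, 0, 0, 0],
  ],
)

```text
clock: 10.28
position: [0.3381, 0.3491, 0.2023]
ee_rot: [0.538, 0.46, -0.538, 0.458]
ft_force: [-0.6, 0.6, 0.1]
grip_width: -0.001
```

Run:
```python
from h import *
o=monitor.get_obs(); print(o["clock"],o["position"],o["ft_force"])
a,b=camera("scene"),camera("top")
for p in (a,b):
    print([(round(d["p"],2),world(p,d["region"]).mean(0).round(3)) for d in regions_of(p,"spacer_1")])
    for q in ("coupling_hub","bearing","wrench"): print(q,np.median(world(p,regions_of(p,q)[0]["region"]),0).round(3))
im=np.hstack([cv2.resize(a["color"][140:240,165:299],(400,300),interpolation=2),cv2.resize(b["color"][170:270,270:404],(400,300),interpolation=2)])
cv2.imwrite("pics/c4.png",im[...,::-1])
```

```text
10.2833 [0.33808019 0.34912334 0.20234548] [-0.62265315  0.58129255  0.05424941]
[(0.95, array([ 0.777, -0.063,  0.025])), (0.94, array([0.412, 0.107, 0.023])), (0.75, array([ 0.56 , -0.15 ,  0.039])), (0.73, array([ 0.569, -0.07 ,  0.033])), (0.69, array([0.726, 0.104, 0.027])), (0.67, array([ 0.563, -0.114,  0.037])), (0.5, array([ 0.554, -0.185,  0.038]))]
coupling_hub [ 0.645 -0.152  0.024]
bearing [0.707 0.011 0.013]
wrench [ 0.449 -0.045  0.006]
[(0.81, array([0.716, 0.096, 0.035])), (0.72, array([ 0.559, -0.08 ,  0.044])), (0.67, array([ 0.542, -0.186,  0.045])), (0.66, array([ 0.554, -0.115,  0.045])), (0.66, array([ 0.766, -0.071,  0.034])), (0.64, array([0.408, 0.099, 0.036])), (0.56, array([ 0.548, -0.151,  0.044])), (0.55, array([ 0.534, -0.211,  0.035]))]
coupling_hub [ 0.63  -0.162  0.028]
bearing [0.701 0.005 0.016]
wrench [ 0.445 -0.054  0.008]
```

View pics/c4.png

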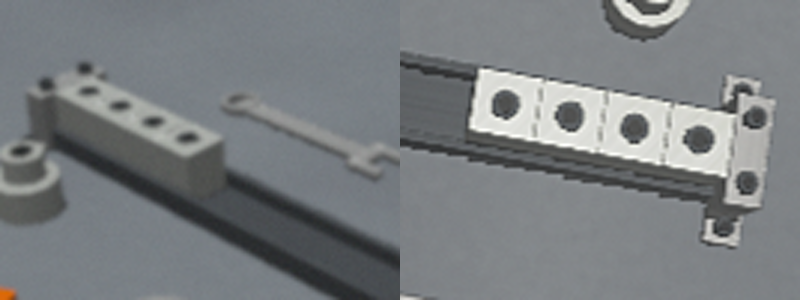

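All four spacers stand upright, touching one another and the stop, and the bystanders haven't moved. Handing in.

```bash
python3 -c "
from h import *
print(ticket.hand_in())"
```

```text
the job is handed in; nothing more can be done
None
```

The row of four spacers is pushed fully home against the end stop (on the world −y side), and the hand has been moved well away. I pushed with the closed fingertips on the outer spacer only, then handed the job in at about 10.3 s on the robot's clock.

**Pushing:** the readings taken during the push were about 2–5 N. At the stop the force rose to about 14 N with no further movement.

**Last checks, after backing off and lifting:**
- The pictures show the four spacers upright, touching one another and the stop. Their centres measure about 36 mm apart, which leaves no gaps.
- The hub and bearing read the same as before to within 1 mm. The wrench shifted by 3–4 mm in opposite directions in the two cameras, which I take as measuring scatter, not movement.
- The force on the tool was back to about zero.

**Disagreement:** the top and scene cameras differ by several millimetres in absolute position, up to about 10 mm on some network centres. I therefore confirmed "home" by the contact force and the pictures. In the final top view the network also reported the end stop as an extra spacer at low confidence, which I ignored.

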